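# Shift the mounting press into third gear and start it

### The job

The painting is ready in the mounting press, but the press is not in third gear. Push the gear lever along its H gate to the neutral cross slot, across to the right and then forward, away from the robot, fully home in the third slot (three dots), without forcing it; only then press the green start button right down and let it go. Push with the fingers only, and leave the ink bottle, water bowl, tape roll and paperweight where they are.

Things in the scene. Friction and masses are not known exactly. Their poses are not given: they have to be found in the camera images.
- press: Grey-green motor-driven mounting press. Origin on the table under the middle of its gearbox; x forward (away from the robot when it stands square), y left, z up; stands turned by up to 0.25 rad. Gearbox top: 170 deep x 160 wide mm, 120 mm above the table. On its right, from 125 mm on: side frame, rollers and black pressure screws up to 236 mm high; on its left a grey control box 84 mm high.
- gate (a point): Middle of the H gate, at the upper face (130 mm above the table) of the bright steel gate plate on the gearbox; axes as press. Two 18 mm wide slots run fore and aft, 18 mm left (+y) and 18 mm right (-y) of it, 31 mm each way; an 18 mm wide cross slot (neutral) joins their middles. Gears: first left forward (one dot), second left back, third right forward (three dots), fourth right back.
- gear_knob (a point): Centre of the black ball knob (42 mm diameter) on the gear lever, a 12 mm steel rod tilting about a pivot 70 mm below gate, 170 mm from the knob's centre. With a = gear_across, b = gear_fore it lies in the gate's frame at x = 0.170 sin b, y = -0.170 sin a cos b, z = -0.070 + 0.170 cos a cos b (m). About 3 N at the knob moves it; it stays where it is left.
- gear_across (a joint): Sideways tilt of the gear lever, rad: -0.25 in the left slots, +0.25 in the right slots (hard stops at both), 0 half-way. It can cross only while gear_fore is within about 0.04 of 0 (the tongues between the slots have round noses that guide it in). Starts in the left slots.
- gear_fore (a joint): Fore-and-aft tilt of the gear lever, rad: +0.30 fully forward (gears 1 and 3), 0 in neutral, -0.30 fully back (gears 2 and 4), hard stops at both ends. Starts anywhere along the left slots.
- start_button_top (a point): Centre of the top of the green start button (28 mm diameter), facing up on the grey control box: 36 mm back of and 125 mm left of gate, 103 mm above the table. Its black collar is 44 mm across and 6 mm lower. The red mushroom stop button 72 mm forward of it (36 mm across, top 120 mm above the table) is fixed and is not the one.
- start_button (a joint): Travel of the green button, m: 0 when out, 0.006 right down. A spring returns it; right down takes 5 N.
- ink_bottle: Bystander: black ink bottle with a red cap and a paper label, 52 mm diameter, 105 mm tall, standing on the table left of the control box. Origin in the middle of its underside.
- water_bowl: Bystander: white ceramic bowl, 124 mm across, 55 mm tall, on the table at the left. Origin in the middle of its underside.
- tape_roll: Bystander: roll of yellow tape lying flat, 84 mm diameter, 24 mm tall, on the table on the robot's side of the gearbox. Origin in the middle of its underside.
- paperweight: Bystander: dark wooden paperweight bar, 180 x 26 x 18 mm with a brass button on top, lying on the painting on the press's feed bed to the right, 110 mm above the table. Origin in the middle of its underside; its length is along its y.

How it is judged:
On the way, in this order (a step that is already met when the one before it is completed fails the run):
1. the lever has been brought across to the right-hand side of the gate (value of joint gear_across above 0.18 rad), for 0.1 s.
2. the lever is fully home in the third slot (value of joint gear_across above 0.18 rad and value of joint gear_fore above 0.25 rad), for 0.2 s.
3. the green start button is pressed right down (value of joint start_button above 0.0045 m), for 0.1 s.
At the end, for the whole second after the job is handed in: The lever rests in the third slot (gear_across above 0.18 rad, gear_fore above 0.25 rad of its 0.30), the start button has been pressed at least 4.5 of its 6 mm after that and is out again (less than 1.5 mm), and the four bystanders are within 20 mm of where they stood (all of step 2 and value of joint start_button below 0.0015 m and distance of each of ink_bottle, water_bowl, tape_roll, paperweight from where it was at the start of the episode below 0.02 m); the robot touches nothing.
It fails at once if the start button is pressed while the lever is not home in third (value of joint start_button above 0.003 m and (value of joint gear_across below 0.18 rad or value of joint gear_fore below 0.25 rad)).
It fails at once if something is forced: the fingers push with more than 60 N (contact force between the fingers and anything else above 60 N).
It fails at once if a bystander is lifted, carried or pushed more than 20 mm (distance of any of ink_bottle, water_bowl, tape_roll, paperweight from where it was at the start of the episode above 0.02 m).
It fails at once if a bystander is tipped (angle between any of ink_bottle, water_bowl's own z axis and vertical above 0.5 rad).
It fails at once if the arm or the hand's body, not the fingers, pushes on the press (contact force between the arm and press above 5 N).
It also fails if it takes over 61 s, if anything falls off the work surface, if the arm or the gripper's body presses on something with over 40 N, if the wrist force passes 120 N, or if a joint passes its speed limit or range.

### The arm

A 7-joint arm with a two-finger parallel gripper is mounted at the origin on the work surface. World frame = base frame: x ahead of the robot, y to its left, z up, the work surface at z = 0. Lengths are in m, angles in rad, forces in N, time in s.
With the tool pointing down it reaches from about 0.35 to 0.9 m from the base axis. Payload 8.1 kg.
Tool frame: the origin (TCP) lies on the centre line of the jaws, within the pads' length; the fingertips stand arm.tip_reach ahead of it and the grasp point (between the pads) lies 2 mm behind it (arm.tip_reach is the distance from the TCP to the fingertips, in m); z points along the fingers, x is the direction in which the jaws open and shut, and the axes are right-handed (so a half turn about z gives the same grasp; the last joint's range is limited). The gripper opens to 92 mm and grips with 3 to 60 N. Pads are 19 mm wide; open, the fingers measure 130 mm over their backs; the gripper's body (75 mm by 190 mm) begins 47 mm behind the grasp point.
Start: joints at [-1.356, 0.434, 0.025, 1.573, -0.012, 1.134, -0.075], TCP at [0.195, 0.594, 0.244] pointing down, gripper open.
Joint ranges: [-2.62, 2.62], [-0.44, 2.09], [-1.27, 1.32], [0.08, 2.57], [-1.32, 4.46], [0.12, 2], [-2.74, 2.74]. Speed limits (rad/s): [2.22, 2.22, 3.01, 3.01, 3.14, 3.14, 3.14].

### API

Orientations are given as a 3x3 rotation matrix whose columns are the frame's x, y, z axes.
In Python, from cell import arm gives the robot as it stands.
- The arm moves only by the tool arm_command, never from a script. Its argument "targets" is a list of rows, each a list of 3 entries, a list of its own where there are three numbers: the gripper's target within -1 to 1 (fully open at 1, half-way at 0, shut at -1), then the shift along the tool's x, y, z in cm, then the turn, a rotation vector about the tool's x, y, z in degrees. A call has 1 to 12 rows; each row is the pose to reach, as a shift and turn from the pose commanded when the call began, along the tool's axes at that moment; what a row does not reach only later rows make up. A row lasts 1/8 s, in which the tool goes at most 62.5 mm and 10.7 degrees, less where a joint would pass 70% of its speed; a pose out of reach is approached as far as the arm can. A call with a gripper value outside its range is refused whole. The fingers move at their own pace and stop on an object; "force" is the grip in N (left out, the last holds). Time passes only in rows, so rows that repeat a pose let the fingers close. It gives the time, the measured TCP pose, the force and the opening at its end, in the units of the state.
- arm.sense(): the state, without advancing time (a new reading comes with each control period).
- arm.read_camera(name): name is "scene" or "top"; returns a dict with "pixels" (480x640x3 uint8, red, green, blue), "range_z" (480x640 float32, m along the optical axis (not along the pixel's ray), 0 where there is no reading), "camera_matrix" (3x3 intrinsics, pixels), "dist_coeffs" ([k1, k2, p1, p2, k3] as OpenCV has them; the pictures are not rectified), "R" (3x3) and "t" (3): a world point X has camera coordinates R X + t. Camera axes: x right, y down, z forward; pixel columns grow to the right and rows downward; lengths in m; the calibration is good to about 2 mm. A picture is of the moment at which its call begins.
- arm.finish_job(): hands the job in, once; it reports no verdict.
The state is a dict: "clock": time; "joint_positions": joint angles; "joint_vel": joint speeds; "joint_torque": joint torques, N m; "tool_pos": TCP position; "eef_rot": TCP orientation; "force": force on the tool from outside, world axes, zero at the start; "ft_torque": the same for the moment, N m; "finger_gap": opening from 0.0 (shut) to 1.0 (fully open).
Only numpy, scipy, OpenCV 4.12 (cv2) and the standard library are available. Lean on these libraries where they do the work, as an engineer would, in place of code of your own. Each camera call takes 0.05 s, during which the arm holds its last target.

## Working session

There is one attempt and no reset: what is moved stays moved. The work goes in short steps, Python scripts to look and compute and a tool call to move; the robot and the scene stay as the last step left them, time stands still between calls to the robot, and variables do not carry over. Pictures are saved under pics/ and viewed, and the job is handed in when it is done.

Besides the shell and the picture viewer there is one more tool, called by a JSON object that holds its "name" and its "arguments", one argument or row to a line. arm_command: Moves the arm, as the interface text tells. Its arguments: {"type":"object","properties":{"targets":{"type":"array"},"force":{"type":"number"}},"required":["targets"]}

```bash
ls; mkdir -p pics
python3 - <<'E'
from cell import arm
import cv2,numpy as np
s=arm.sense(); print({k:np.round(v,3) for k,v in s.items()}); print(arm.tip_reach)
for n in("scene","top"):
    d=arm.read_camera(n); cv2.imwrite(f"pics/{n}0.png",d["pixels"][:,:,::-1]); np.savez(f"{n}0.npz",**d)
    print(n,d["camera_matrix"],d["dist_coeffs"],d["R"],d["t"])
E
```

```text
pics
{'clock': np.float64(0.0), 'joint_positions': array([-1.356,  0.435,  0.025,  1.574, -0.012,  1.134, -0.075]), 'joint_vel': array([ 0.001,  0.001,  0.002,  0.002,  0.001, -0.   , -0.001]), 'joint_torque': array([-1.0000e-03, -6.6786e+01,  9.8500e-01, -3.1446e+01, -6.0000e-02,
        4.3000e-02,  0.0000e+00]), 'tool_pos': array([0.195, 0.593, 0.243]), 'eef_rot': array([[ 0.313,  0.95 , -0.   ],
       [ 0.95 , -0.313, -0.002],
       [-0.002,  0.   , -1.   ]]), 'force': array([ 0.04 , -0.265,  0.187]), 'ft_torque': array([-0.01 ,  0.012, -0.004]), 'finger_gap': np.float64(0.996)}
0.017
scene [[530.41949661   0.         329.79544187]
 [  0.         530.41949661 229.79423598]
 [  0.           0.           1.        ]] [-0.03326243  0.          0.          0.          0.        ] [[-0.57167987  0.82047106 -0.00305868]
 [ 0.64849027  0.4495587  -0.61429419]
 [-0.50263555 -0.35316315 -0.78907116]] [ 0.27221894 -0.24702525  1.69930141]
top [[604.75849784   0.         305.06788077]
 [  0.         604.75849784 241.47766384]
 [  0.           0.           1.        ]] [-0.01397184  0.          0.          0.          0.        ] [[-0.0104321  -0.99993916 -0.00358425]
 [-0.99650321  0.01069329 -0.08286743]
 [ 0.08290071  0.00270723 -0.99655413]] [0.04583575 0.52312228 1.62575911]
```

View pics/scene0.png

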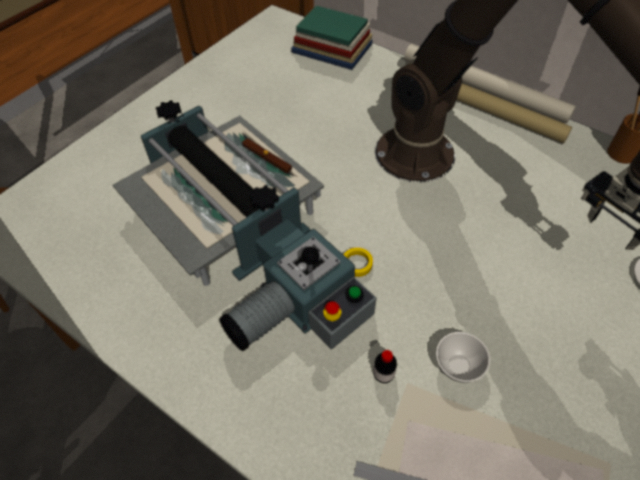

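View pics/top0.png

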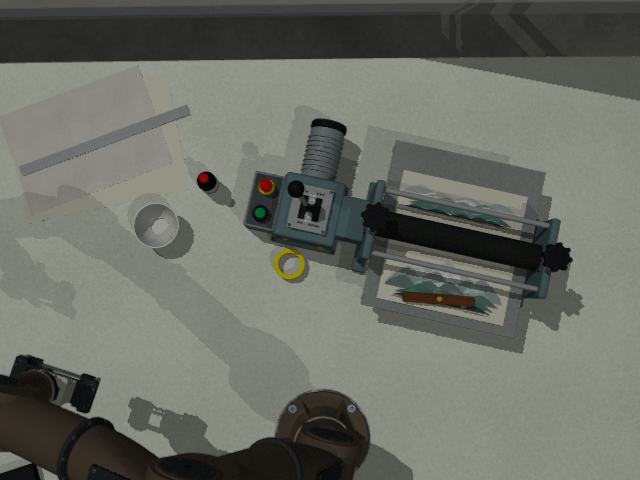

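Run:
```python
import cv2
a=cv2.imread("pics/top0.png")[190:340,180:380]; cv2.imwrite("pics/topcrop0.png",cv2.resize(a,None,fx=4,fy=4,interpolation=cv2.INTER_CUBIC))
```

```text
(no output)
```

View pics/topcrop0.png

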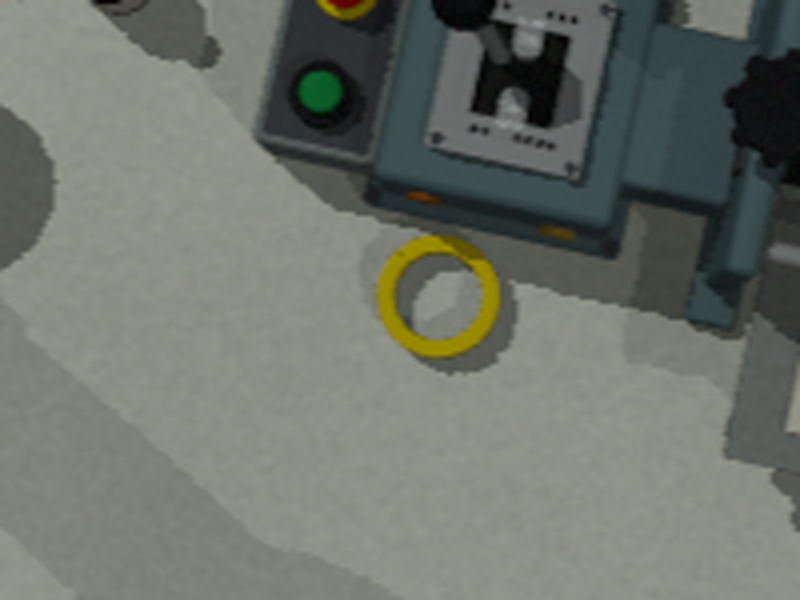

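Run:
```python
import cv2
a=cv2.imread("pics/top0.png")[160:260,235:355]; cv2.imwrite("pics/topcrop1.png",cv2.resize(a,None,fx=6,fy=6,interpolation=cv2.INTER_CUBIC))
```

```text
(no output)
```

View pics/topcrop1.png

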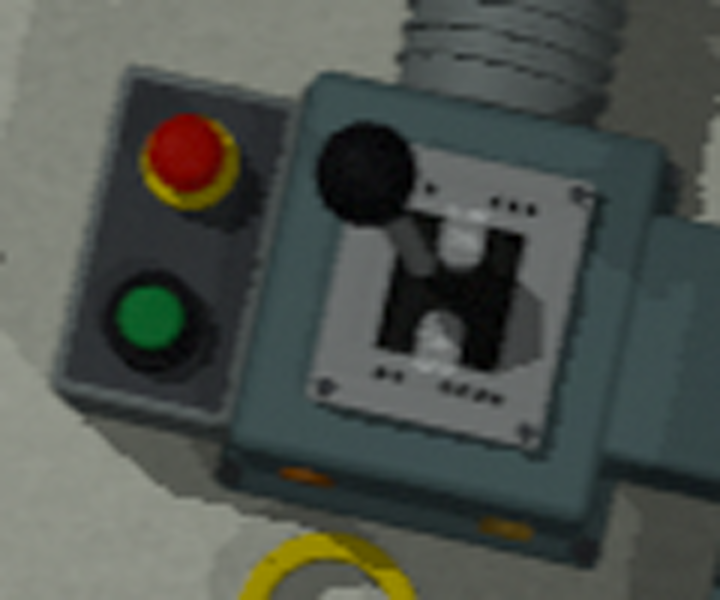

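```bash
cat > h.py <<'E'
import numpy as np,cv2
def ray(d,uv):
    p=cv2.undistortPoints(np.array([[uv]],float),d["camera_matrix"],d["dist_coeffs"])[0,0]
    R,t=d["R"],d["t"]; return -R.T@t, R.T@np.array([p[0],p[1],1.])
def at_z(d,uv,z):
    o,v=ray(d,uv); return o+v*(z-o[2])/v[2]
def c1(u,v): return ((u+.5)/6-.5+235,(v+.5)/6-.5+160)
E
python3 - <<'E'
from h import *
d=np.load("top0.npz")
P={}
for n,u,v,z in [("sTR",580,195,.13),("sBL",325,388,.13),("sBR",527,433,.13),("hTR",525,235,.13),("hBL",378,345,.13),("btn",150,317,.103),("stop",186,153,.12)]:
    P[n]=at_z(d,c1(u,v),z); print(n,P[n].round(4))
r=P["sBR"]-P["sBL"]; f=P["sTR"]-P["sBR"]
print(np.arctan2(-r[0],-(-r[1]) )if 0 else (np.arctan2(r[0],-r[1]),np.arctan2(f[1],f[0])))
g=(P["sTR"]+P["sBL"])/2; g2=(P["hTR"]+P["hBL"])/2; print(g,g2)
e=P["stop"]-P["btn"]; print(np.arctan2(e[1],e[0]),np.linalg.norm(e[:2]))
for th in(-.2,-.21,-.22,-.23):
    R=np.array([[np.cos(th),-np.sin(th)],[np.sin(th),np.cos(th)]])
    print(th,"btn in gate",R.T@(P["btn"]-g)[:2], R.T@(P["stop"]-g)[:2])
    for b in (.0,.1,.2,.3):
        a=-.25; k=np.array([.17*np.sin(b),-.17*np.sin(a)*np.cos(b),-.07+.17*np.cos(a)*np.cos(b)])
        q=at_z(d,c1(365,174),.13+k[2]); print(b,k.round(3),R.T@(q-g)[:2])
# depth checks
D=d["range_z"]
for u,v in[(150,317),(365,174),(550,400),(186,153)]:
    x,y=c1(u,v); z=np.median(D[int(y+.5)-1:int(y+.5)+2,int(x+.5)-1:int(x+.5)+2]); o,w=ray(d,(x,y)); print((o+w*z).round(4))
E
```

```text
sTR [ 0.6408 -0.0284  0.13  ]
sBL [0.5591 0.0812 0.13  ]
sBR [ 0.539  -0.0045  0.13  ]
hTR [ 0.6239 -0.0047  0.13  ]
hBL [0.5773 0.0585 0.13  ]
btn [0.5939 0.1576 0.103 ]
stop [0.6626 0.1405 0.12  ]
(np.float64(-0.2311186936836521), np.float64(-0.23083238381985538))
[0.59998078 0.02638641 0.13      ] [0.60056904 0.02688445 0.13      ]
-0.24415735725048104 0.07079818632963009
-0.2 btn in gate [-0.03198974  0.12738107] [0.03873944 0.12425582]
0.0 [0.    0.042 0.095] [0.02694403 0.04142205]
0.1 [0.017 0.042 0.094] [0.02707988 0.04146464]
0.2 [0.034 0.041 0.091] [0.02748608 0.04159198]
0.3 [0.05  0.04  0.087] [0.02815858 0.0418028 ]
-0.21 btn in gate [-0.03326193  0.12705481] [0.03749496 0.124637  ]
0.0 [0.    0.042 0.095] [0.02652847 0.04168942]
0.1 [0.017 0.042 0.094] [0.02666389 0.04173336]
0.2 [0.034 0.041 0.091] [0.0270688  0.04186476]
0.3 [0.05  0.04  0.087] [0.02773915 0.04208229]
-0.22 btn in gate [-0.03453079  0.12671584] [0.03624674 0.12500571]
0.0 [0.    0.042 0.095] [0.02611025 0.04195261]
0.1 [0.017 0.042 0.094] [0.02624523 0.04199791]
0.2 [0.034 0.041 0.091] [0.0266488  0.04213335]
0.3 [0.05  0.04  0.087] [0.02731695 0.04235758]
-0.23 btn in gate [-0.0357962  0.1263642] [0.03499489 0.12536192]
0.0 [0.    0.042 0.095] [0.02568943 0.04221161]
0.1 [0.017 0.042 0.094] [0.02582394 0.04225826]
0.2 [0.034 0.041 0.091] [0.02622614 0.04239773]
0.3 [0.05  0.04  0.087] [0.02689201 0.04262862]
[0.5935 0.1573 0.1063]
[0.6315 0.0613 0.2428]
[ 0.5529 -0.0144  0.1307]
[0.6621 0.1403 0.1229]
```

{"name": "arm_command", "arguments": {
  "targets": [
    [-1, [0, 0, -3], [0, 0, -2.5]],
    [-1, [0, 0, -6], [0, 0, -4.8]],
    [-1, [0, 0, -8], [0, 0, -4.8]],
    [-1, [0, 0, -8], [0, 0, -4.8]],
    [-1, [0, 0, -8], [0, 0, -4.8]]
  ],
  "force": 20
}}

```text
clock: 0.72
tool_pos: [0.1952, 0.5932, 0.3224]
eef_rot: [[0.232, 0.973, -0.0], [0.973, -0.232, -0.002], [-0.002, 0.0, -1.0]]
force: [-0.9, -0.3, 0.2]
finger_gap: 0.505
```

```bash
cat >> h.py <<'E'
G=np.array([.600,.0266,.13]); TH=-.232
RP=np.array([[np.cos(TH),-np.sin(TH),0],[np.sin(TH),np.cos(TH),0],[0,0,1]])
def info(arm,*goals):
    s=arm.sense(); Rt=np.array(s["eef_rot"]); p=np.array(s["tool_pos"])
    print("clock",s["clock"],"tcp",p.round(4),"gate-frame tcp mm",(RP.T@(p-G)*1e3).round(1),"F",np.round(s["force"],2),"gap",s["finger_gap"])
    RB=np.column_stack([RP[:,1],RP[:,0],[0,0,-1]])
    print("turn deg", np.degrees(cv2.Rodrigues(Rt.T@RB)[0].ravel()).round(2))
    for g in goals: print(g,"shift cm",(Rt.T@(G+RP@np.array(g)-p)*100).round(2))
E
python3 - <<'E'
from h import *; from cell import arm
info(arm,(.085,.042,.19),(.085,.042,.095))
E
```

```text
clock 0.725 tcp [0.1952 0.5932 0.3224] gate-frame tcp mm [-524.3  458.3  192.4] F [-0.89 -0.34  0.23] gap 0.5047591097867375
turn deg [ 0.    0.1  -0.12]
(0.085, 0.042, 0.19) shift cm [-41.5   61.01   0.32]
(0.085, 0.042, 0.095) shift cm [-41.49  61.01   9.82]
```

{"name": "arm_command", "arguments": {
  "targets": [
    [-1, [-3, 4.5, 0], [0, 0, 0]],
    [-1, [-6.5, 9.5, 0], [0, 0, 0]],
    [-1, [-10, 14.5, 0], [0, 0, 0]],
    [-1, [-13.5, 19.5, 0], [0, 0, 0]],
    [-1, [-17, 24.5, 0], [0, 0, 0]],
    [-1, [-20.5, 30, 0], [0, 0, 0]],
    [-1, [-24, 35, 0], [0, 0, 0]],
    [-1, [-27.5, 40, 0], [0, 0, 0]],
    [-1, [-31, 45, 0], [0, 0, 0]],
    [-1, [-34.5, 50.5, 0], [0, 0, 0]],
    [-1, [-38, 56, 0], [0, 0, 0]],
    [-1, [-41.5, 61, 0], [0, 0, 0]]
  ]
}}

```text
clock: 2.22
tool_pos: [0.6906, 0.0502, 0.322]
eef_rot: [[0.231, 0.973, -0.002], [0.973, -0.231, -0.0], [-0.001, -0.002, -1.0]]
force: [0.9, 0.9, 0.4]
finger_gap: 0.003
```

Run:
```python
from h import *; from cell import arm
info(arm,(.085,.042,.19),(.085,.042,.095))
d=arm.read_camera("scene"); cv2.imwrite("pics/s1.png",d["pixels"][:,:,::-1])
d=arm.read_camera("top"); cv2.imwrite("pics/t1.png",d["pixels"][:,:,::-1])
```

```text
clock 2.225 tcp [0.6906 0.0502 0.322 ] gate-frame tcp mm [ 82.7  43.8 192. ] F [0.88 0.91 0.43] gap 0.003358160386113834
turn deg [-0.11  0.03 -0.09]
(0.085, 0.042, 0.19) shift cm [-0.18  0.23  0.2 ]
(0.085, 0.042, 0.095) shift cm [-0.17  0.25  9.7 ]
```

View pics/s1.png

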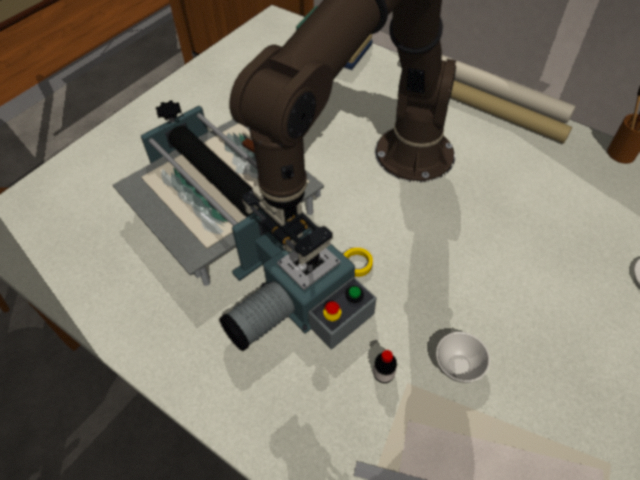

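{"name": "arm_command", "arguments": {
  "targets": [
    [-1, [-0.2, 0.2, 2.5], [0, 0, 0]],
    [-1, [-0.2, 0.2, 5], [0, 0, 0]],
    [-1, [-0.2, 0.2, 7.5], [0, 0, 0]],
    [-1, [-0.2, 0.2, 9.7], [0, 0, 0]],
    [-1, [-0.2, 0.2, 9.7], [0, 0, 0]]
  ]
}}

```text
clock: 2.95
tool_pos: [0.6895, 0.049, 0.2236]
eef_rot: [[0.232, 0.973, -0.006], [0.973, -0.232, -0.001], [-0.002, -0.005, -1.0]]
force: [-0.3, -0.2, -0.4]
finger_gap: 0.007
```

Run:
```python
from h import *; from cell import arm
info(arm,(.0305,.042,.095))
d=arm.read_camera("scene"); a=d["pixels"][150:330,210:390,::-1]; cv2.imwrite("pics/s2.png",cv2.resize(a,None,fx=3.3,fy=3.3,interpolation=cv2.INTER_CUBIC))
d=arm.read_camera("top"); cv2.imwrite("pics/t2.png",d["pixels"][:,:,::-1])
```

```text
clock 2.95 tcp [0.6895 0.049  0.2236] gate-frame tcp mm [81.9 42.4 93.6] F [-0.27 -0.15 -0.36] gap 0.0066505638089312735
turn deg [-0.3   0.12 -0.13]
(0.0305, 0.042, 0.095) shift cm [-0.05 -5.14 -0.12]
```

View pics/s2.png

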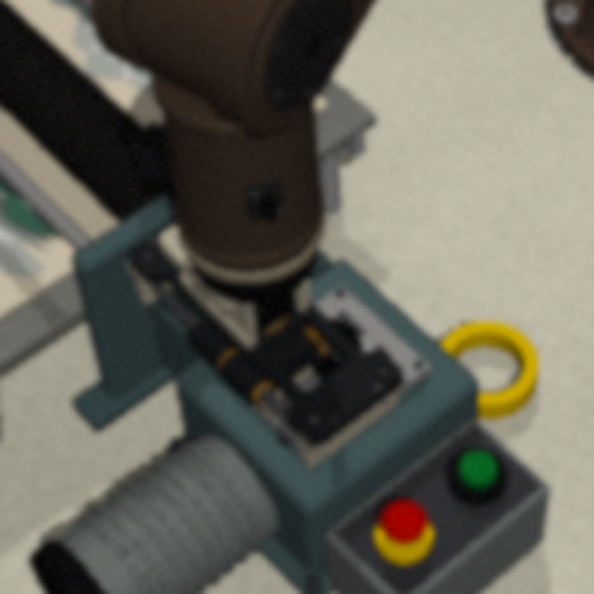

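View pics/t2.png

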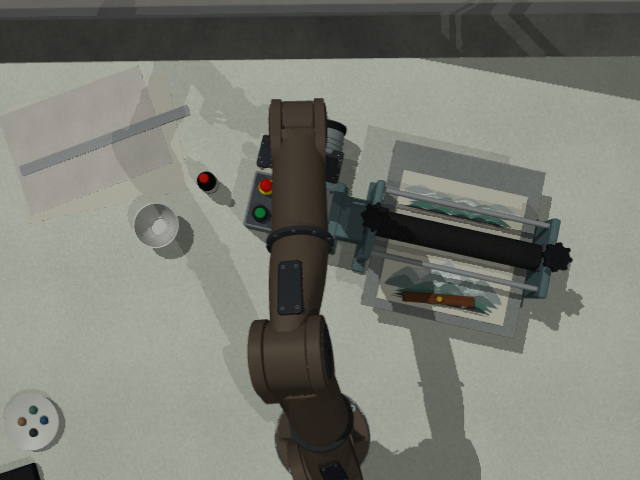

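{"name": "arm_command", "arguments": {
  "targets": [
    [-1, [0, -1, 0], [0, 0, 0]],
    [-1, [0, -2, 0], [0, 0, 0]],
    [-1, [0, -2.4, 0], [0, 0, 0]],
    [-1, [0, -2.8, 0], [0, 0, 0]],
    [-1, [0, -3.2, 0], [0, 0, 0]],
    [-1, [0, -3.6, 0], [0, 0, 0]],
    [-1, [0, -4, 0], [0, 0, 0]],
    [-1, [0, -4.4, 0], [0, 0, 0]],
    [-1, [0, -4.7, 0], [0, 0, 0]],
    [-1, [0, -4.7, 0], [0, 0, 0]]
  ]
}}

```text
clock: 4.3
tool_pos: [0.6452, 0.06, 0.2267]
eef_rot: [[0.232, 0.973, -0.0], [0.973, -0.232, 0.0], [-0.0, -0.0, -1.0]]
force: [1.4, -0.1, 1.4]
finger_gap: 0.007
```

Run:
```python
from h import *; from cell import arm
info(arm,(.0305,.042,.095))
d=arm.read_camera("scene"); np.savez("s3.npz",**d); a=d["pixels"][150:330,210:390,::-1]; cv2.imwrite("pics/s3.png",cv2.resize(a,None,fx=3.3,fy=3.3,interpolation=cv2.INTER_CUBIC))
```

```text
clock 4.3 tcp [0.6452 0.06   0.2267] gate-frame tcp mm [36.3 42.9 96.7] F [ 1.36 -0.09  1.4 ] gap 0.007322636735682164
turn deg [-0.03  0.   -0.12]
(0.0305, 0.042, 0.095) shift cm [-0.09 -0.58  0.17]
```

View pics/s3.png

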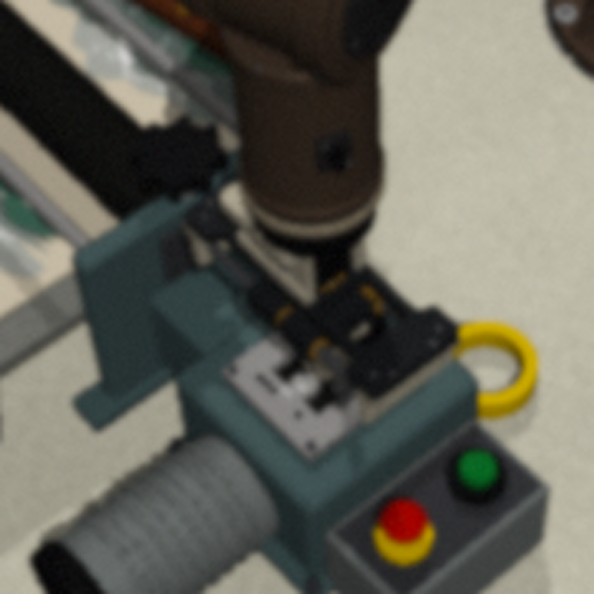

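{"name": "arm_command", "arguments": {
  "targets": [
    [-1, [0, -0.3, 0], [0, 0, 0]],
    [-1, [0, -0.6, 0], [0, 0, 0]],
    [-1, [0, -0.6, 0], [0, 0, 0]]
  ]
}}

```text
clock: 4.72
tool_pos: [0.6394, 0.0614, 0.2267]
eef_rot: [[0.232, 0.973, -0.0], [0.973, -0.232, 0.0], [0.0, -0.0, -1.0]]
force: [2.7, -1.0, 1.9]
finger_gap: 0.005
```

Run:
```python
from h import *; from cell import arm
info(arm,(.0305,.042,.095))
```

```text
clock 4.725 tcp [0.6394 0.0614 0.2267] gate-frame tcp mm [30.4 42.9 96.7] F [ 2.74 -1.01  1.91] gap 0.004624955660221604
turn deg [-0.01 -0.   -0.11]
(0.0305, 0.042, 0.095) shift cm [-0.09  0.01  0.17]
```

{"name": "arm_command", "arguments": {
  "targets": [
    [-1, [0, 1, 0], [0, 0, 0]],
    [-1, [0, 3, 0], [0, 0, 0]],
    [-1, [2, 3, -4], [0, 0, 0]],
    [-1, [6, 3, -7], [0, 0, 0]],
    [-1, [11, 3, -8], [0, 0, 0]],
    [-1, [16, 3, -8], [0, 0, 0]],
    [-1, [20, 3, -8], [0, 0, 0]],
    [-1, [20, 3, -8], [0, 0, 0]]
  ]
}}

```text
clock: 5.72
tool_pos: [0.7145, 0.2539, 0.3045]
eef_rot: [[0.226, 0.974, -0.003], [0.974, -0.226, 0.001], [0.001, -0.003, -1.0]]
force: [-1.2, -0.8, 0.3]
finger_gap: 0.008
```

Run:
```python
from h import *; from cell import arm
info(arm,(0,.09,.15))
d=arm.read_camera("scene"); np.savez("s4.npz",**d); a=d["pixels"][180:330,210:390,::-1]; cv2.imwrite("pics/s4.png",cv2.resize(a,None,fx=4,fy=4,interpolation=cv2.INTER_CUBIC))
d=arm.read_camera("top"); np.savez("t4.npz",**d); a=d["pixels"][160:260,235:355,::-1]; cv2.imwrite("pics/t4.png",cv2.resize(a,None,fx=6,fy=6,interpolation=cv2.INTER_CUBIC))
```

```text
clock 5.725 tcp [0.7145 0.2539 0.3045] gate-frame tcp mm [ 59.2 247.5 174.5] F [-1.21 -0.77  0.27] gap 0.008148624617565747
turn deg [-0.2  -0.03  0.22]
(0, 0.09, 0.15) shift cm [-15.73  -5.97   2.47]
```

View pics/s4.png

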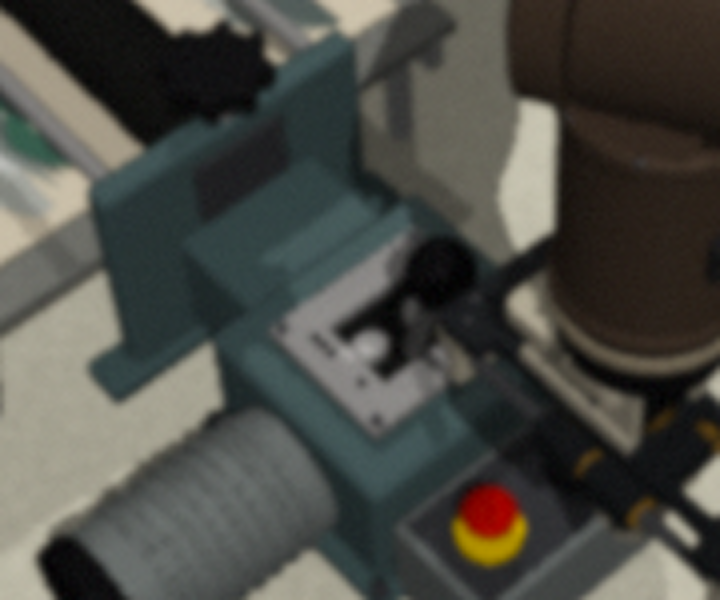

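View pics/t4.png

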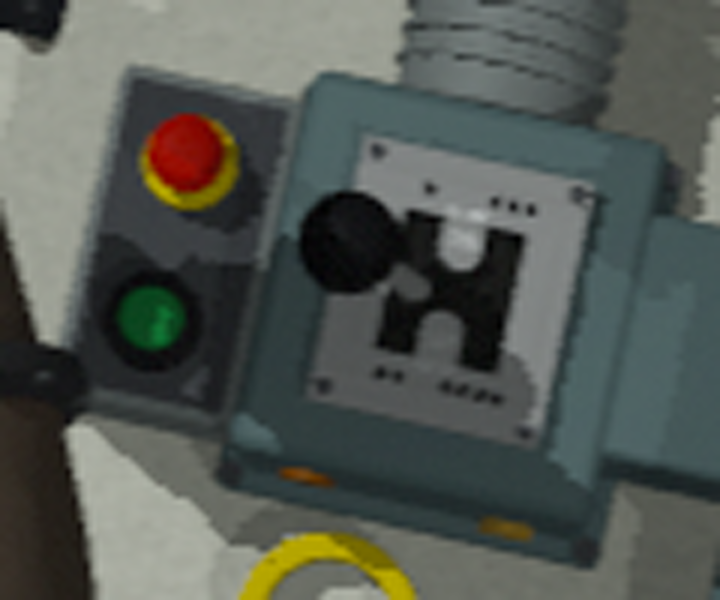

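Top picture: knob now at crop (350,243); gate visible with all four screws at (377,150), (580,195), (323,386), (527,433).

Run:
```python
from h import *
d=np.load("t4.npz")
c=[at_z(d,c1(*q),.13) for q in[(377,150),(580,195),(323,386),(527,433)]]
print(np.mean(c,0))
for q in [(350,243),(352,244)]: print(RP.T@(at_z(d,c1(*q),.2247)-G))
```

```text
[0.60025786 0.02681551 0.13      ]
[-0.00290971  0.04173689  0.0947    ]
[-0.0031282  0.0408663  0.0947   ]
```

{"name": "arm_command", "arguments": {
  "targets": [
    [-1, [-5, -2, 0], [0, 0, 0]],
    [-1, [-10, -5, 0], [0, 0, 0]],
    [-1, [-14, -6, 1], [0, 0, 0]],
    [-1, [-14, -6, 4], [0, 0, 0]],
    [-1, [-14, -6, 7], [0, 0, 0]],
    [-1, [-14, -6, 8], [0, 0, 0]],
    [-1, [-14, -6, 8], [0, 0, 0]]
  ]
}}

```text
clock: 6.7
tool_pos: [0.6244, 0.1257, 0.2268]
eef_rot: [[0.233, 0.972, -0.001], [0.972, -0.233, -0.001], [-0.001, -0.001, -1.0]]
force: [-0.2, -0.3, -0.4]
finger_gap: 0.01
```

Run:
```python
from h import *; from cell import arm
info(arm,(0,.08,.095),(0,0,.095),(0,-.002,.095))
```

```text
clock 6.7 tcp [0.6244 0.1257 0.2268] gate-frame tcp mm [  0.9 102.1  96.8] F [-0.18 -0.3  -0.37] gap 0.009851928526543223
turn deg [-0.03  0.04 -0.18]
(0, 0.08, 0.095) shift cm [-2.21 -0.09  0.18]
(0, 0, 0.095) shift cm [-10.21  -0.06   0.18]
(0, -0.002, 0.095) shift cm [-10.41  -0.06   0.18]
```

{"name": "arm_command", "arguments": {
  "targets": [
    [-1, [-1.5, -0.1, 0], [0, 0, 0]],
    [-1, [-2.1, -0.1, 0], [0, 0, 0]],
    [-1, [-2.5, -0.1, 0], [0, 0, 0]],
    [-1, [-2.9, -0.1, 0], [0, 0, 0]],
    [-1, [-3.3, -0.1, 0], [0, 0, 0]],
    [-1, [-3.7, -0.1, 0], [0, 0, 0]],
    [-1, [-4.1, -0.1, 0], [0, 0, 0]],
    [-1, [-4.1, -0.1, 0], [0, 0, 0]]
  ]
}}

```text
clock: 7.7
tool_pos: [0.6137, 0.0861, 0.2265]
eef_rot: [[0.233, 0.973, -0.001], [0.973, -0.233, -0.001], [-0.001, -0.0, -1.0]]
force: [0.4, 0.6, 0.7]
finger_gap: 0.01
```

Run:
```python
from h import *; from cell import arm
info(arm,(0,0,.095),(0,-.002,.095))
d=arm.read_camera("scene"); a=d["pixels"][180:330,210:390,::-1]; cv2.imwrite("pics/s5.png",cv2.resize(a,None,fx=4,fy=4,interpolation=cv2.INTER_CUBIC))
```

```text
clock 7.7 tcp [0.6137 0.0861 0.2265] gate-frame tcp mm [-0.3 61.  96.5] F [0.4  0.6  0.68] gap 0.010117403399507544
turn deg [-0.03  0.05 -0.17]
(0, 0, 0.095) shift cm [-6.1   0.05  0.16]
(0, -0.002, 0.095) shift cm [-6.3   0.05  0.16]
```

View pics/s5.png

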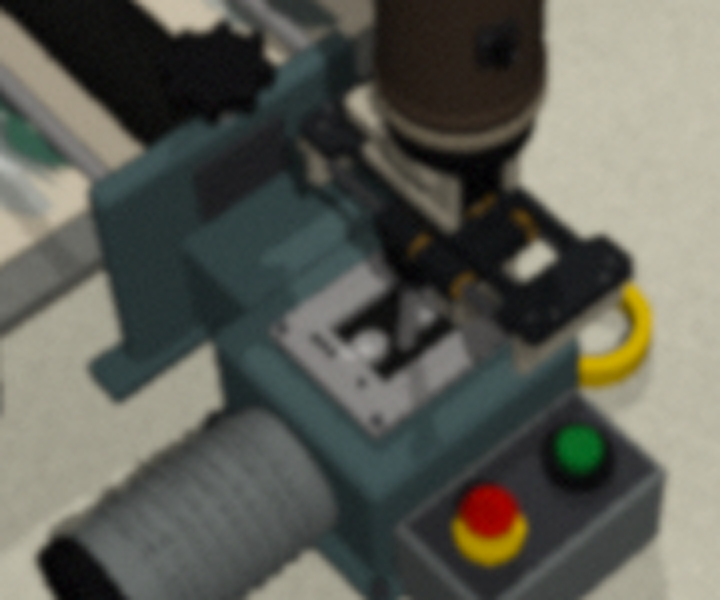

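{"name": "arm_command", "arguments": {
  "targets": [
    [-1, [-0.5, 0, 0], [0, 0, 0]],
    [-1, [-1, 0, 0], [0, 0, 0]],
    [-1, [-1.5, 0, 0], [0, 0, 0]],
    [-1, [-2, 0, 0], [0, 0, 0]],
    [-1, [-2.5, 0, 0], [0, 0, 0]],
    [-1, [-3, 0, 0], [0, 0, 0]],
    [-1, [-3.5, 0, 0], [0, 0, 0]],
    [-1, [-4, 0, 0], [0, 0, 0]],
    [-1, [-4.5, 0, 0], [0, 0, 0]],
    [-1, [-5, 0, 0], [0, 0, 0]],
    [-1, [-5.5, 0, 0], [0, 0, 0]],
    [-1, [-5.5, 0, 0], [0, 0, 0]]
  ]
}}

```text
clock: 9.25
tool_pos: [0.6008, 0.0326, 0.2265]
eef_rot: [[0.233, 0.973, -0.001], [0.973, -0.233, -0.001], [-0.001, -0.001, -1.0]]
force: [-0.9, 0.4, 0.5]
finger_gap: 0.004
```

Run:
```python
from h import *; from cell import arm
info(arm,(0,0,.095),(0,-.002,.095))
d=arm.read_camera("scene"); a=d["pixels"][180:330,210:390,::-1]; cv2.imwrite("pics/s6.png",cv2.resize(a,None,fx=4,fy=4,interpolation=cv2.INTER_CUBIC))
```

```text
clock 9.25 tcp [0.6008 0.0326 0.2265] gate-frame tcp mm [-0.6  6.  96.5] F [-0.86  0.36  0.51] gap 0.004376768034509614
turn deg [-0.04  0.05 -0.17]
(0, 0, 0.095) shift cm [-0.6   0.06  0.15]
(0, -0.002, 0.095) shift cm [-0.8   0.06  0.15]
```

View pics/s6.png

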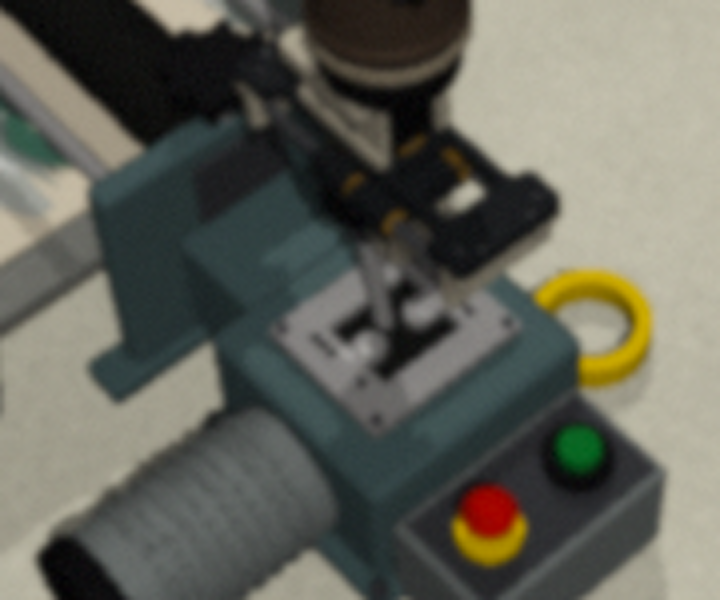

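{"name": "arm_command", "arguments": {
  "targets": [
    [-1, [-0.3, 0, 0], [0, 0, 0]],
    [-1, [-0.6, 0, 0], [0, 0, 0]],
    [-1, [-0.8, 0, 0], [0, 0, 0]],
    [-1, [-0.8, 0, 0], [0, 0, 0]]
  ]
}}

```text
clock: 9.8
tool_pos: [0.5993, 0.0254, 0.2267]
eef_rot: [[0.232, 0.973, -0.0], [0.973, -0.232, -0.0], [-0.0, -0.0, -1.0]]
force: [-0.7, 1.6, -1.7]
finger_gap: 0.003
```

Run:
```python
from h import *; from cell import arm
info(arm,(0,0,.095),(0,-.002,.095))
```

```text
clock 9.8 tcp [0.5993 0.0254 0.2267] gate-frame tcp mm [-0.5 -1.3 96.7] F [-0.74  1.61 -1.75] gap 0.0034050933427414807
turn deg [-0.01  0.01 -0.14]
(0, 0, 0.095) shift cm [0.13 0.05 0.17]
(0, -0.002, 0.095) shift cm [-0.07  0.05  0.17]
```

{"name": "arm_command", "arguments": {
  "targets": [
    [-1, [-0.2, 0, 0], [0, 0, 0]],
    [-1, [-0.4, 0, 0], [0, 0, 0]],
    [-1, [-0.4, 0, 0], [0, 0, 0]]
  ]
}}

```text
clock: 10.18
tool_pos: [0.5986, 0.0234, 0.2267]
eef_rot: [[0.231, 0.973, 0.0], [0.973, -0.231, 0.002], [0.002, 0.0, -1.0]]
force: [1.3, 6.9, -3.1]
finger_gap: 0.009
```

Run:
```python
from h import *; from cell import arm
info(arm,(0,-.002,.095))
```

```text
clock 10.175 tcp [0.5986 0.0234 0.2267] gate-frame tcp mm [-0.6 -3.4 96.7] F [ 1.28  6.89 -3.14] gap 0.008780070770566055
turn deg [ 0.   -0.11 -0.05]
(0, -0.002, 0.095) shift cm [0.14 0.06 0.17]
```

{"name": "arm_command", "arguments": {
  "targets": [
    [-1, [1, 0, 0], [0, 0, 0]],
    [-1, [3, 0, 0], [0, 0, 0]],
    [-1, [6, 0, -4], [0, 0, 0]],
    [-1, [10, 0, -7], [0, 0, 0]],
    [-1, [15, 0, -8], [0, 0, 0]],
    [-1, [21, 0, -8], [0, 0, 0]],
    [-1, [26, 0, -8], [0, 0, 0]],
    [-1, [26, 0, -8], [0, 0, 0]]
  ]
}}

```text
clock: 11.18
tool_pos: [0.6574, 0.282, 0.3051]
eef_rot: [[0.224, 0.975, -0.002], [0.975, -0.224, 0.002], [0.001, -0.002, -1.0]]
force: [0.4, -0.4, 0.2]
finger_gap: 0.004
```

Run:
```python
from h import *; from cell import arm
info(arm,(-.06,-.042,.19),(-.06,-.042,.095))
d=arm.read_camera("top"); np.savez("t7.npz",**d); a=d["pixels"][160:260,235:355,::-1]; cv2.imwrite("pics/t7.png",cv2.resize(a,None,fx=6,fy=6,interpolation=cv2.INTER_CUBIC))
```

```text
clock 11.175 tcp [0.6574 0.282  0.3051] gate-frame tcp mm [ -2.8 261.8 175.1] F [ 0.44 -0.42  0.19] gap 0.004453221763559747
turn deg [-0.13 -0.08  0.33]
(-0.06, -0.042, 0.19) shift cm [-30.34  -5.9   -1.52]
(-0.06, -0.042, 0.095) shift cm [-30.36  -5.88   7.98]
```

View pics/t7.png

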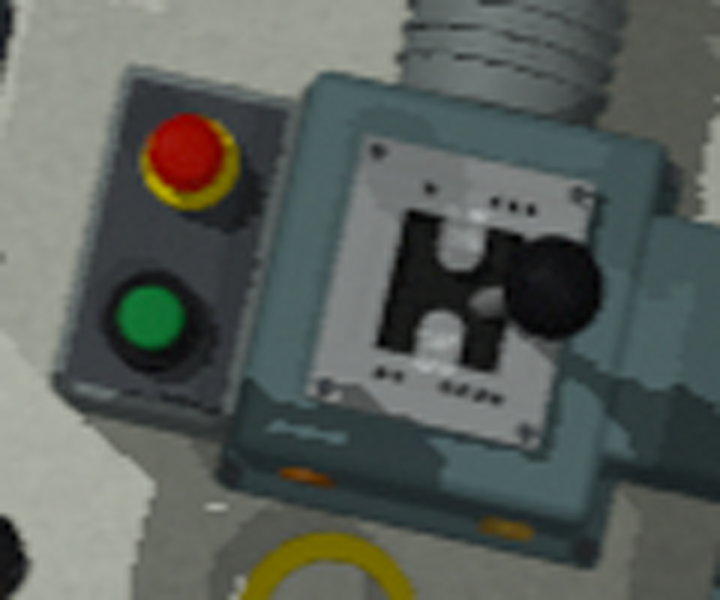

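{"name": "arm_command", "arguments": {
  "targets": [
    [-1, [-4, -3, -1], [0, 0, 0]],
    [-1, [-9, -6, -1.5], [0, 0, 0]],
    [-1, [-15, -6, -1.5], [0, 0, 0]],
    [-1, [-21, -6, -1.5], [0, 0, 0]],
    [-1, [-26, -6, -1.5], [0, 0, 0]],
    [-1, [-30.3, -6, -1], [0, 0, 0]],
    [-1, [-30.3, -6, 1], [0, 0, -0.3]],
    [-1, [-30.3, -6, 4], [0, 0, -0.3]],
    [-1, [-30.3, -6, 7], [0, 0, -0.3]],
    [-1, [-30.3, -6, 8], [0, 0, -0.3]],
    [-1, [-30.3, -6, 8], [0, 0, -0.3]]
  ]
}}

```text
clock: 12.6
tool_pos: [0.5299, -0.0066, 0.2269]
eef_rot: [[0.228, 0.974, -0.0], [0.974, -0.228, -0.0], [-0.0, -0.0, -1.0]]
force: [0.1, -0.1, 0.3]
finger_gap: 0.002
```

Run:
```python
from h import *; from cell import arm
info(arm,(-.03,-.042,.095),(.018,-.042,.095))
d=arm.read_camera("scene"); a=d["pixels"][130:330,180:420,::-1]; cv2.imwrite("pics/s8.png",cv2.resize(a,None,fx=3,fy=3,interpolation=cv2.INTER_CUBIC))
```

```text
clock 12.6 tcp [ 0.5299 -0.0066  0.2269] gate-frame tcp mm [-60.6 -48.4  96.9] F [ 0.09 -0.07  0.25] gap 0.0016825742858794747
turn deg [-0.02  0.02  0.13]
(-0.03, -0.042, 0.095) shift cm [0.63 3.06 0.19]
(0.018, -0.042, 0.095) shift cm [0.62 7.86 0.19]
```

View pics/s8.png

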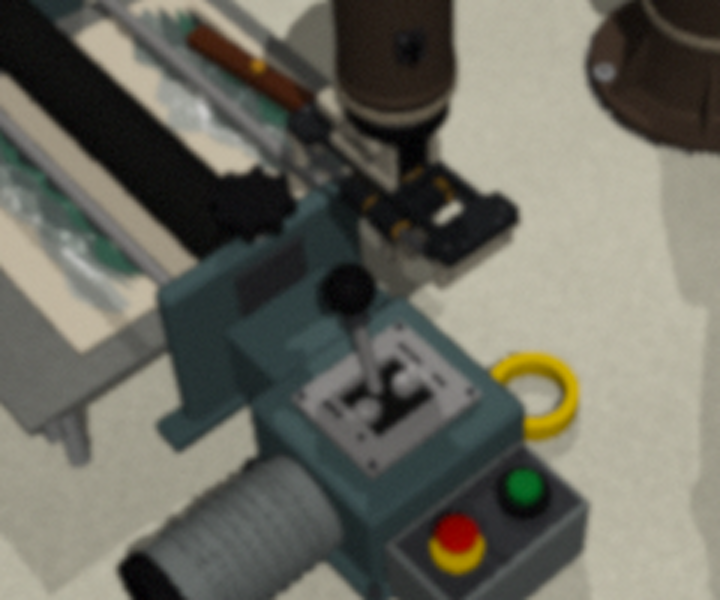

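{"name": "arm_command", "arguments": {
  "targets": [
    [-1, [0.6, 1, 0.3], [0, 0, 0]],
    [-1, [0.6, 2, 0.5], [0, 0, 0]],
    [-1, [0.6, 2.5, 0.5], [0, 0, 0]],
    [-1, [0.6, 3, 0.5], [0, 0, 0]],
    [-1, [0.6, 3.5, 0.5], [0, 0, 0]],
    [-1, [0.6, 4, 0.5], [0, 0, 0]],
    [-1, [0.6, 4.5, 0.5], [0, 0, 0]],
    [-1, [0.6, 5, 0.5], [0, 0, 0]],
    [-1, [0.6, 5.5, 0.5], [0, 0, 0]],
    [-1, [0.6, 6, 0.5], [0, 0, 0]],
    [-1, [0.6, 6.5, 0.5], [0, 0, 0]],
    [-1, [0.6, 6.5, 0.5], [0, 0, 0]]
  ]
}}

```text
clock: 14.15
tool_pos: [0.5951, -0.015, 0.2215]
eef_rot: [[0.227, 0.974, -0.0], [0.974, -0.227, -0.0], [-0.0, -0.0, -1.0]]
force: [-0.9, 0.9, -0.8]
finger_gap: 0.008
```

Run:
```python
from h import *; from cell import arm
info(arm,(.018,-.042,.09))
d=arm.read_camera("scene"); a=d["pixels"][130:330,180:420,::-1]; cv2.imwrite("pics/s9.png",cv2.resize(a,None,fx=3,fy=3,interpolation=cv2.INTER_CUBIC))
```

```text
clock 14.15 tcp [ 0.5951 -0.015   0.2215] gate-frame tcp mm [  4.8 -41.6  91.5] F [-0.93  0.93 -0.78] gap 0.007768695555994953
turn deg [-0.01  0.01  0.18]
(0.018, -0.042, 0.09) shift cm [-0.04  1.32  0.15]
```

View pics/s9.png

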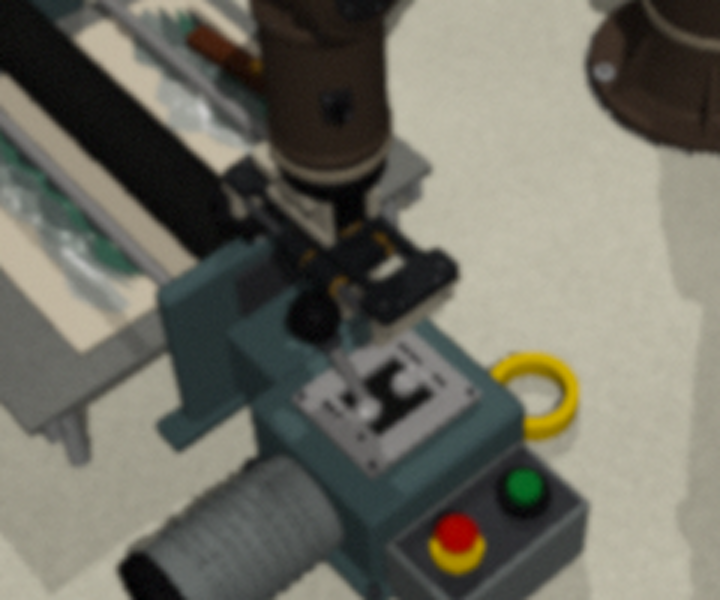

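{"name": "arm_command", "arguments": {
  "targets": [
    [-1, [0, 0.4, 0], [0, 0, 0]],
    [-1, [0, 0.8, 0], [0, 0, 0]],
    [-1, [0, 1.1, 0], [0, 0, 0]],
    [-1, [0, 1.3, 0], [0, 0, 0]],
    [-1, [0, 1.3, 0], [0, 0, 0]]
  ]
}}

```text
clock: 14.82
tool_pos: [0.6076, -0.0179, 0.2217]
eef_rot: [[0.227, 0.974, 0.0], [0.974, -0.227, 0.0], [0.0, 0.0, -1.0]]
force: [-1.3, 2.1, -1.3]
finger_gap: 0.0
```

Run:
```python
from h import *; from cell import arm
info(arm,(.018,-.042,.09))
```

```text
clock 14.825 tcp [ 0.6076 -0.0179  0.2217] gate-frame tcp mm [ 17.6 -41.6  91.7] F [-1.34  2.05 -1.31] gap 0.00046062795564459543
turn deg [ 0.   -0.    0.18]
(0.018, -0.042, 0.09) shift cm [-0.04  0.04  0.17]
```

Not at the stop yet; edge on.

{"name": "arm_command", "arguments": {
  "targets": [
    [-1, [0, 0.2, 0], [0, 0, 0]],
    [-1, [0, 0.4, 0], [0, 0, 0]],
    [-1, [0, 0.4, 0], [0, 0, 0]]
  ]
}}

```text
clock: 15.2
tool_pos: [0.6115, -0.0189, 0.2218]
eef_rot: [[0.227, 0.974, 0.0], [0.974, -0.227, -0.0], [0.0, 0.0, -1.0]]
force: [-1.7, 1.2, -1.3]
finger_gap: 0.006
```

Run:
```python
from h import *; from cell import arm
info(arm)
```

```text
clock 15.2 tcp [ 0.6115 -0.0189  0.2218] gate-frame tcp mm [ 21.7 -41.6  91.8] F [-1.72  1.21 -1.27] gap 0.0055091980528290075
turn deg [ 0.01 -0.    0.18]
```

{"name": "arm_command", "arguments": {
  "targets": [
    [-1, [0, 0.2, 0], [0, 0, 0]],
    [-1, [0, 0.3, 0], [0, 0, 0]],
    [-1, [0, 0.3, 0], [0, 0, 0]]
  ]
}}

```text
clock: 15.58
tool_pos: [0.614, -0.0194, 0.2215]
eef_rot: [[0.227, 0.974, -0.001], [0.974, -0.227, 0.0], [-0.0, -0.001, -1.0]]
force: [-3.7, 2.0, -2.6]
finger_gap: 0.004
```

Run:
```python
from h import *; from cell import arm
info(arm)
d=arm.read_camera("scene"); a=d["pixels"][130:330,180:420,::-1]; cv2.imwrite("pics/s10.png",cv2.resize(a,None,fx=3,fy=3,interpolation=cv2.INTER_CUBIC))
```

```text
clock 15.575 tcp [ 0.614  -0.0194  0.2215] gate-frame tcp mm [ 24.2 -41.6  91.5] F [-3.65  1.95 -2.57] gap 0.003977214584599379
turn deg [-0.05  0.    0.18]
```

View pics/s10.png

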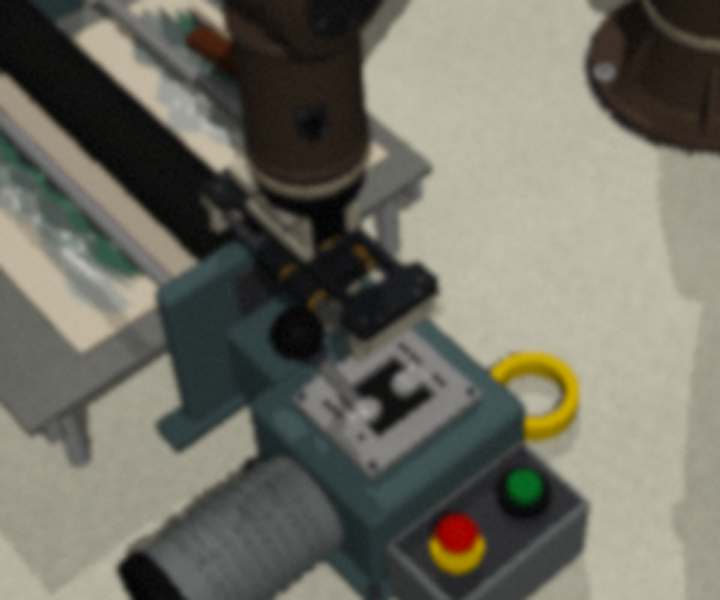

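{"name": "arm_command", "arguments": {
  "targets": [
    [-1, [0, 0.2, 0], [0, 0, 0]],
    [-1, [0, 0.2, 0], [0, 0, 0]],
    [-1, [0, 0.2, 0], [0, 0, 0]]
  ]
}}

```text
clock: 16.0
tool_pos: [0.6153, -0.0197, 0.2213]
eef_rot: [[0.227, 0.974, -0.002], [0.974, -0.227, 0.0], [-0.0, -0.002, -1.0]]
force: [-6.4, 3.2, -1.4]
finger_gap: 0.006
```

Run:
```python
from h import *; from cell import arm
info(arm)
```

```text
clock 16.0 tcp [ 0.6153 -0.0197  0.2213] gate-frame tcp mm [ 25.5 -41.5  91.3] F [-6.39  3.24 -1.36] gap 0.00619280502992284
turn deg [-0.12  0.    0.19]
```

{"name": "arm_command", "arguments": {
  "targets": [
    [-1, [0, -1, 0], [0, 0, 0]],
    [-1, [0, -4, 0], [0, 0, 0]],
    [-1, [0, -7, -1], [0, 0, 0]],
    [-1, [3, -7, -4], [0, 0, 0]],
    [-1, [8, -7, -6], [0, 0, 0]],
    [-1, [14, -7, -6], [0, 0, 0]],
    [-1, [20, -7, -6], [0, 0, 0]],
    [-1, [26, -7, -6], [0, 0, 0]],
    [-1, [32, -7, -6], [0, 0, 0]],
    [-1, [32, -7, -6], [0, 0, 0]]
  ]
}}

```text
clock: 17.25
tool_pos: [0.6201, 0.3144, 0.2811]
eef_rot: [[0.22, 0.976, 0.001], [0.976, -0.22, 0.003], [0.003, 0.0, -1.0]]
force: [-0.4, -0.0, -0.1]
finger_gap: 0.004
```

Run:
```python
from h import *; from cell import arm
info(arm,(-.036,.126,.09))
d=arm.read_camera("top"); np.savez("t11.npz",**d); a=d["pixels"][160:260,235:355,::-1]; cv2.imwrite("pics/t11.png",cv2.resize(a,None,fx=6,fy=6,interpolation=cv2.INTER_CUBIC))
```

```text
clock 17.25 tcp [0.6201 0.3144 0.2811] gate-frame tcp mm [-46.6 284.7 151.1] F [-0.39 -0.04 -0.08] gap 0.003708795599247479
turn deg [ 0.02 -0.18  0.61]
(-0.036, 0.126, 0.09) shift cm [-15.9    0.89   6.06]
```

View pics/t11.png

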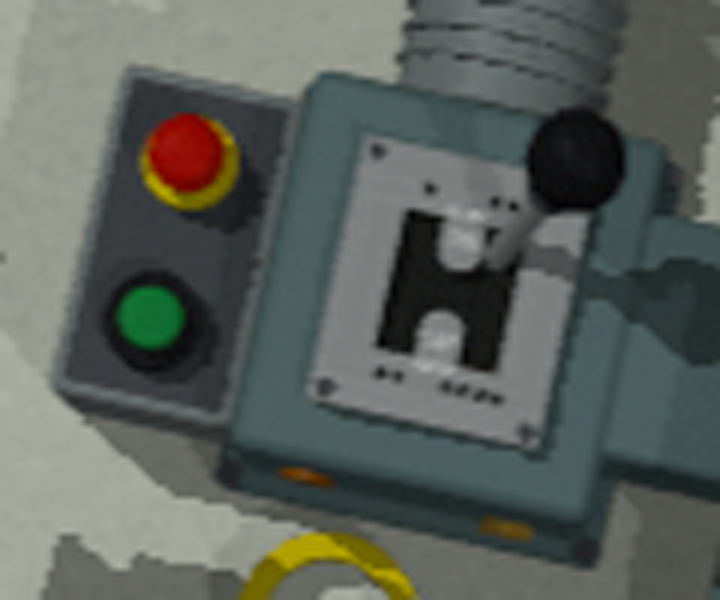

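Knob now at crop (577,160), forward-right.

Run:
```python
from h import *
d=np.load("t11.npz")
print(RP.T@(at_z(d,c1(577,160),.2174)-G), RP.T@(at_z(d,c1(151,317),.103)-G))
```

```text
[ 0.0511221  -0.03963753  0.0874    ] [-0.03592339  0.12565693 -0.027     ]
```

{"name": "arm_command", "arguments": {
  "targets": [
    [-1, [-5, 0.5, 0], [0, 0, 0.3]],
    [-1, [-10, 0.9, 0], [0, 0, 0.6]],
    [-1, [-14, 0.9, 1], [0, 0, 0.6]],
    [-1, [-15.9, 0.9, 4], [0, 0, 0.6]],
    [-1, [-15.9, 0.9, 8], [0, 0, 0.6]],
    [-1, [-15.9, 0.9, 12], [0, 0, 0.6]],
    [-1, [-15.9, 0.9, 13.5], [0, 0, 0.6]],
    [-1, [-15.9, 0.9, 13.5], [0, 0, 0.6]]
  ]
}}

```text
clock: 18.3
tool_pos: [0.5934, 0.1498, 0.1469]
eef_rot: [[0.238, 0.971, -0.0], [0.971, -0.238, -0.001], [-0.001, 0.0, -1.0]]
force: [0.3, 0.4, 0.4]
finger_gap: 0.002
```

Run:
```python
from h import *; from cell import arm
info(arm,(-.036,.1255,-.01),(-.036,.1255,-.0155))
d=arm.read_camera("scene"); a=d["pixels"][180:360,260:440,::-1]; cv2.imwrite("pics/s12.png",cv2.resize(a,None,fx=3.3,fy=3.3,interpolation=cv2.INTER_CUBIC))
```

```text
clock 18.3 tcp [0.5934 0.1498 0.1469] gate-frame tcp mm [-34.8 118.4  16.9] F [0.25 0.4  0.4 ] gap 0.0018085380640030647
turn deg [ 0.01  0.03 -0.48]
(-0.036, 0.1255, -0.01) shift cm [ 0.71 -0.13  2.69]
(-0.036, 0.1255, -0.0155) shift cm [ 0.71 -0.13  3.24]
```

View pics/s12.png

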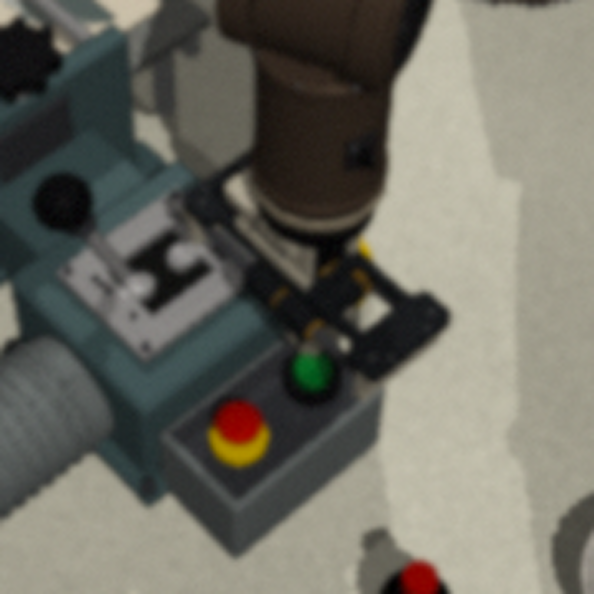

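{"name": "arm_command", "arguments": {
  "targets": [
    [-1, [0.7, -0.1, 1], [0, 0, 0]],
    [-1, [0.7, -0.1, 2], [0, 0, 0]],
    [-1, [0.7, -0.1, 2.6], [0, 0, 0]],
    [-1, [0.7, -0.1, 2.8], [0, 0, 0]],
    [-1, [0.7, -0.1, 3], [0, 0, 0]],
    [-1, [0.7, -0.1, 3.2], [0, 0, 0]],
    [-1, [0.7, -0.1, 3.2], [0, 0, 0]]
  ]
}}

```text
clock: 19.23
tool_pos: [0.5942, 0.1584, 0.1179]
eef_rot: [[0.237, 0.972, 0.001], [0.972, -0.237, 0.002], [0.002, 0.001, -1.0]]
force: [-11.7, 1.0, 30.9]
finger_gap: 0.007
```

Run:
```python
from h import *; from cell import arm
info(arm,(-.036,.1255,-.016))
```

```text
clock 19.225 tcp [0.5942 0.1584 0.1179] gate-frame tcp mm [-36.  126.9 -12.1] F [-11.71   0.98  30.87] gap 0.006776737063963687
turn deg [ 0.04 -0.13 -0.41]
(-0.036, 0.1255, -0.016) shift cm [-0.14 -0.    0.39]
```

Run:
```python
from h import *; from cell import arm
d=arm.read_camera("scene"); a=d["pixels"][190:340,280:430,::-1]; cv2.imwrite("pics/s13.png",cv2.resize(a,None,fx=4,fy=4,interpolation=cv2.INTER_CUBIC))
info(arm); s=arm.sense(); print(s["ft_torque"])
```

```text
clock 19.275 tcp [0.5941 0.1584 0.1178] gate-frame tcp mm [-36.  126.9 -12.2] F [-10.48   0.62  31.61] gap 0.005670352499694097
turn deg [ 0.04 -0.13 -0.41]
[ 0.13312934  2.58779549 -0.01054715]
```

View pics/s13.png

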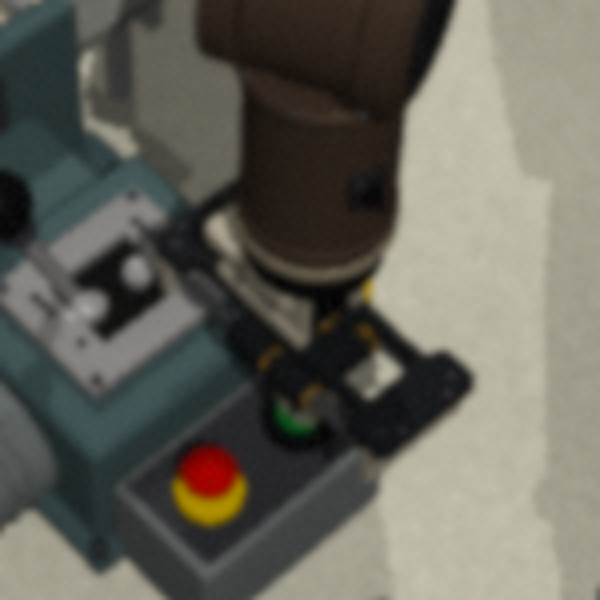

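{"name": "arm_command", "arguments": {
  "targets": [
    [-1, [0, 0, -0.25], [0, 0, 0]],
    [-1, [0, 0, -0.25], [0, 0, 0]]
  ]
}}

```text
clock: 19.52
tool_pos: [0.5941, 0.1583, 0.1183]
eef_rot: [[0.237, 0.972, 0.001], [0.972, -0.237, 0.001], [0.001, 0.0, -1.0]]
force: [-3.6, 0.8, 11.9]
finger_gap: 0.003
```

{"name": "arm_command", "arguments": {
  "targets": [
    [-1, [0, 0, -0.2], [0, 0, 0]],
    [-1, [0, 0, -0.2], [0, 0, 0]]
  ]
}}

```text
clock: 19.77
tool_pos: [0.5941, 0.1581, 0.1196]
eef_rot: [[0.237, 0.972, 0.0], [0.972, -0.237, 0.001], [0.001, 0.0, -1.0]]
force: [-1.3, 2.4, 4.1]
finger_gap: 0.004
```

{"name": "arm_command", "arguments": {
  "targets": [
    [-1, [0, 0, -0.2], [0, 0, 0]],
    [-1, [0, 0, -0.2], [0, 0, 0]]
  ]
}}

```text
clock: 20.02
tool_pos: [0.5942, 0.1576, 0.1214]
eef_rot: [[0.237, 0.971, 0.0], [0.971, -0.237, 0.0], [0.0, 0.0, -1.0]]
force: [0.2, 1.7, 2.7]
finger_gap: 0.004
```

{"name": "arm_command", "arguments": {
  "targets": [
    [-1, [0, 0, -0.3], [0, 0, 0]],
    [-1, [0, 0, -0.3], [0, 0, 0]]
  ]
}}

```text
clock: 20.27
tool_pos: [0.5941, 0.1571, 0.1243]
eef_rot: [[0.238, 0.971, 0.0], [0.971, -0.238, -0.001], [-0.001, 0.0, -1.0]]
force: [0.8, 0.5, 1.4]
finger_gap: 0.002
```

The spring force falls 4.1→2.7→1.4 N over about 5 mm, with a hard bottom at 0.118, so the button was pressed right down. I'm retreating now.

{"name": "arm_command", "arguments": {
  "targets": [
    [-1, [0, 0, -2], [0, 0, 0]],
    [-1, [0, 0, -6], [0, 0, 0]],
    [-1, [3, 0, -11], [0, 0, 0]],
    [-1, [8, 0, -14], [0, 0, 0]],
    [-1, [13, 0, -15], [0, 0, 0]],
    [-1, [16, 0, -15], [0, 0, 0]],
    [-1, [16, 0, -15], [0, 0, 0]],
    [-1, [16, 0, -15], [0, 0, 0]]
  ]
}}

```text
clock: 21.28
tool_pos: [0.632, 0.3114, 0.2736]
eef_rot: [[0.238, 0.971, -0.001], [0.971, -0.238, -0.002], [-0.002, -0.0, -1.0]]
force: [-0.3, -0.7, -0.2]
finger_gap: 0.001
```

Run:
```python
from h import *; from cell import arm
info(arm)
d=arm.read_camera("top"); np.savez("t14.npz",**d); cv2.imwrite("pics/t14.png",d["pixels"][:,:,::-1])
d0=np.load("top0.npz")
a=d["pixels"][160:260,235:355,::-1]; cv2.imwrite("pics/t14c.png",cv2.resize(a,None,fx=6,fy=6,interpolation=cv2.INTER_CUBIC))
d=arm.read_camera("scene"); a=d["pixels"]; cv2.imwrite("pics/s14.png",a[:,:,::-1])
```

```text
clock 21.275 tcp [0.632  0.3114 0.2736] gate-frame tcp mm [-34.4 284.5 143.6] F [-0.33 -0.66 -0.23] gap 0.0009314193138618664
turn deg [-0.01  0.12 -0.5 ]
```

View pics/t14c.png

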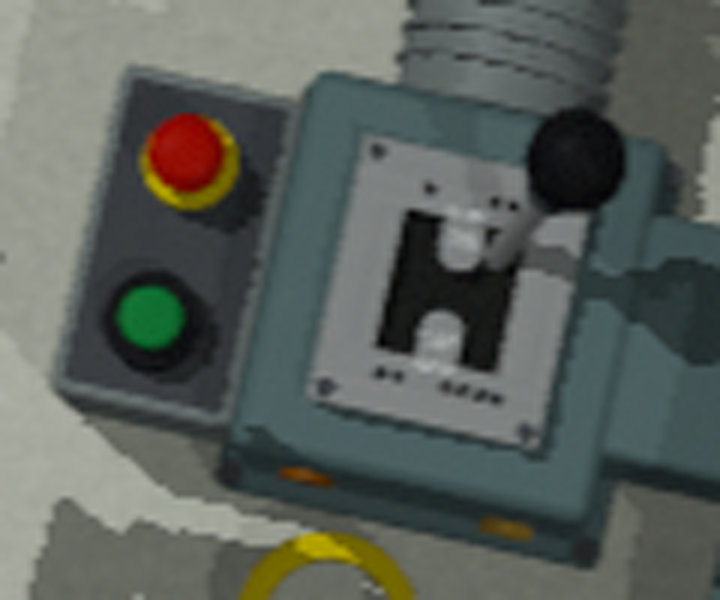

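View pics/t14.png

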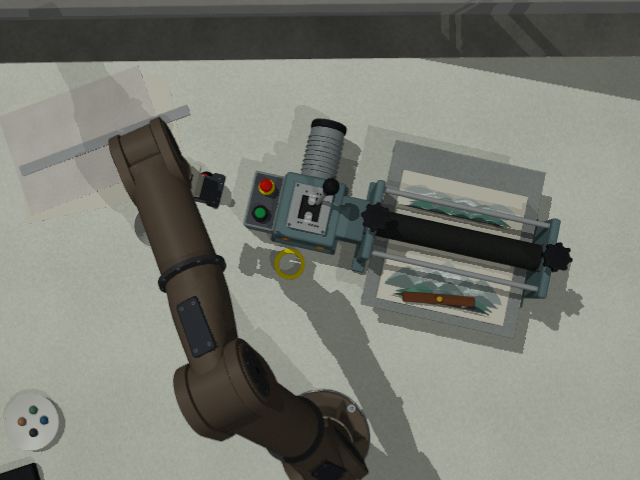

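View pics/s14.png

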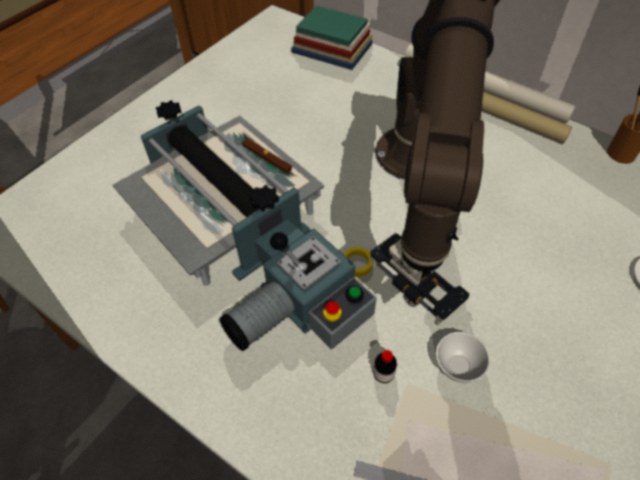

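The knob is still forward-right at (577,160) in the crop, and the green button is out at (151,317), as in the picture before the press. In the full pictures the tape (290,263), paperweight (438,299), bottle (386,365 scene) and bowl (461,357 scene) are where they began, and the arm is clear of everything.

```bash
python3 -c "
from cell import arm
print(arm.finish_job())"
```

```text
the job is handed in; nothing more can be done
None
```

I moved the lever to third, pressed the green button right down and let it go, then handed the job in at about 21 s on the robot's clock. Handing in gave no verdict.

**What I did:** with closed fingers I pushed the knob back to neutral, across to the right stop (about 7 N there), and forward to the end stop of the third slot (about 7 N).

**Lever:** before the button press the knob measured at gate x ≈ 51 mm, y ≈ -40 mm. That is gear_fore ≈ 0.30 and gear_across ≈ 0.24. After the press it was at the same pixels.

**Button:** the press bottomed out at about 31 N vertical, plus about 11 N sideways, which is below the 60 N limit but more than the 5 N needed. On the way up the spring force fell from about 4 to 1.4 N over about 5 mm. In the last picture the button looks fully out.

**Disagreement:** the button bottomed with the tool about 4 mm higher than the given heights predict. I did not find the cause; it could be calibration or the tip length.

**Bystanders:** by eye in the last pictures, the tape roll, paperweight, ink bottle and water bowl have not moved. The arm was clear of everything and the tool force was near zero.

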